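Open the turbidity meter's light shield and seat its vial

ROBOT

A 6-joint arm with a two-finger parallel gripper is mounted at the origin on a cart in front of the work surface, level with it; the furniture and walls round the work are solid. World frame = base frame: x ahead of the robot, y to its left, z up, the work surface at z = 0. Lengths are in m, angles in rad, forces in N, time in s.
With the tool pointing down it reaches from about 0.375 to 0.75 m from the base axis. Payload 9 kg.
Tool frame: the origin (TCP) lies midway between the tips of the shut fingers; the grasp point (between the pads) lies 19 mm behind it; z points along the fingers, y is the line along which they close (so a half turn about z gives the same grasp; the last joint's range is limited). The gripper opens to 85 mm and grips with 20 to 120 N. Pads are 22 mm wide; open, the fingers measure 114 mm over their backs; the gripper's body (76 mm by 85 mm) begins 54 mm behind the grasp point. The pads swing forward as they close: fully open they stand 13 mm farther back than shut.
Start: joints at [-1.446, 0.104, 0.097, 1.564, 0, 1.353], TCP at [0.202, -0.565, 0.231] pointing down, gripper open.
Joint ranges: [-2.99, 2.99], [-0.84, 1.86], [-1.1, 1.16], [-1.84, 2.11], [-1.51, 1.56], [-3.14, 3.14]. Speed limits (rad/s): [2.22, 2.22, 2.57, 3.14, 3.14, 3.14].

INTERFACE

Orientations are given as a rotation vector (axis times angle).
In Python, from plant import r, viewer, order gives the robot as it stands.
- The arm moves only by the tool jog_arm, never from a script. Its argument "targets" is one flat list of numbers, 5 for each row, row after row: the finger opening in mm, from 0 to 85.4, then the shift along the tool's x, y, z each as a share of 3 cm, from -1 to 1, then the turn about the tool's z as a share of 0.12 rad, from -1 to 1. A call has 1 to 20 rows; each row shifts and turns the commanded pose from where the row before left it, along the tool's axes as they then stand; what a row does not reach is not made up. A row lasts 1/12 s, in which the tool goes at most 41.7 mm and 7.16 degrees, less where a joint would pass 70% of its speed; a pose out of reach is approached as far as the arm can. A call with a number of a shift or a turn outside -1 to 1 is refused whole. A call with a gripper value outside its range is refused whole. The fingers move at their own pace and stop on an object; "squeeze" is the grip in N (left out, the last holds). Time passes only in rows, so rows that do not move let the fingers close. It gives the time, the measured TCP pose, the force, the opening and the grip force at its end, in the units of the state.
- r.sense(): the state, without advancing time (a new reading comes with each control period).
- viewer.read_camera(name): name is "scene" or "top" or "wrist"; returns a dict with "pixels" (420x560x3 uint8, red, green, blue), "depth" (420x560 float32, m along the optical axis (not along the pixel's ray), 0 where there is no reading), "K" (3x3 intrinsics, pixels), "R" (3x3) and "t" (3): a world point X has camera coordinates R X + t. Camera axes: x right, y down, z forward; pixel columns grow to the right and rows downward; lengths in m; the calibration is good to about 2 mm. A picture is of the moment at which its call begins.
- order.close_job(): hands the job in; it is judged then, once.
The state is a dict: "time": time; "joints": joint angles; "dq": joint speeds; "joint_efforts": joint torques, N m; "position": TCP position; "ee_rot": TCP orientation; "wrist_force": force on the tool from outside, world axes, zero at the start; "ft_torque": the same for the moment, N m; "finger_gap": opening from 0.0 (shut) to 1.0 (fully open); "grip_force": force on a finger pad.
Only numpy, scipy, OpenCV 4.12 (cv2) and the standard library are available. Lean on these libraries where they do the work, as an engineer would, in place of code of your own. Each camera call takes 0.05 s, during which the arm holds its last target. There are 200 camera calls.

TASK

The sample vial in the turbidity meter was never pushed home. Push the catch beside the black light shield fully back, so that the shield springs ajar, and push the shield's front edge on up and over until it rests wide open by its own weight; then, with the shield left alone, press the vial straight down until it is fully home in its well. Do not pull the vial up, and do not disturb the two sample bottles and the spare cap beside the meter; leave the shield open.

Things in the scene. Friction and masses are not known exactly. Their poses are not given: they have to be found in the camera images.
- meter: Grey portable turbidity meter, fixed, 136 mm wide, from 126 mm before its origin to 88 mm behind it. Origin: centre of the underside, on the table; x points from the key panel to the hinge (away from the operator), y to its left, z up. Its rear part (x -35 to +68 mm) has a flat deck 70 mm above the table; before it a key panel slopes from 43 mm high at x = -35 mm to 27 mm at x = -126 mm.
- catch_post (a point): The catch's round upright thumb post, dark steel, 13 mm in diameter, on the deck left of the shield, 17 mm from its wall; the point is on the post's axis, 21 mm above the deck, 8 mm below the post's top. It stands on a block 22 mm long, 15 mm wide, 12 mm above the deck, whose flat tongue reaches 17 mm forward over an ear of the shield. Nothing else is before the post at that height.
- catch (a joint): Travel of the catch, m. 0 to 0.002 = locked, the tongue holds the shield down; grows as it is pushed along the meter's +x (toward the hinge); 0.022 = fully back at its stop. The shield is freed at about 0.017. Friction about 1.5 N; it stays where it is left.
- shield_hinge (a point): Middle of the shield's hinge axis, which runs along the meter's y, 6 mm above the deck, fixed to the meter. The shield is a black hood, open below, 95 mm from hinge to front wall, 90 mm wide, 45 mm high, walls 3 mm, about 0.16 kg.
- shield_lip (a point): Middle of the front lower edge of the shield's thumb lip; turns with the shield about the hinge; closed it is 113 mm before the hinge axis and 5 mm below it, 71 mm above the table; ajar at 0.70 rad it is 90 mm before and 69 mm above the hinge axis. The lip is 44 mm wide, 4 mm thick and sticks out 18 mm from the foot of the front wall.
- shield (a joint): Opening angle of the shield, rad. 0 = closed (about 0.02 to 0.03 while latched), grows as its front rises; 1.83 = wide open, leaning back on its stop. Once the catch is back, a spring leg lifts it within about 2 s to 0.70 and no further; from there to about 1.0 its weight brings it back to 0.70, above about 1.1 it falls open. Weak damping.
- vial_top (a point): Centre of the top of the vial's white cap, under the shield. The vial is 31 mm in diameter and 47 mm tall, upright in a well 50 mm before the hinge axis, at the middle of the shield's width; the cap's top is 26 to 31 mm above the deck at the start and 16.5 mm above it when home.
- vial_slide (a joint): How far the vial has been pressed down, m. 0 to 0.004 at the start (standing proud), 0.014 = fully home on the floor of the well, negative = pulled up. A spring clip holds it with about 4 N of friction, so it stays where it is left.
- bottle_a: Bystander: white capped sample bottle, 39 mm in diameter, 84 mm tall, standing loose on the table to the left of the meter; origin under its centre.
- bottle_b: Bystander: a second such bottle, nearer the operator.
- cap: Bystander: white spare screw cap, 37 mm in diameter, 18 mm high, lying loose to the right of the meter; origin under its centre.

How it is judged:
By the outcome, as a careful person would: the job done as asked, in the order asked, and still so for the second after the job is handed in, with the robot touching nothing.
It also fails if it takes over 42 s, if anything falls off the work surface, if the arm or the gripper's body presses on something with over 40 N, if the wrist force passes 120 N, or if a joint passes its speed limit or range.

## Working session

There is one attempt and no reset: what is moved stays moved. The work goes in short steps, Python scripts to look and compute and a tool call to move; the robot and the scene stay as the last step left them, time stands still between calls to the robot, and variables do not carry over. Pictures are saved under pics/ and viewed, at most 10 in all, crops included, and the job is handed in when it is done.

Besides the shell and the picture viewer there is one more tool, called after "Request:" as name(argument=value, ...) on one line, values as JSON. jog_arm: Moves the arm, as the interface text tells. Shift numbers are shares of 3 cm and turn numbers shares of 0.12 rad, none past 1 either way. Its arguments: {"type":"object","properties":{"targets":{"type":"array","items":{"type":"number"}},"squeeze":{"type":"number"}},"required":["targets"]}

```bash
mkdir -p pics; ls; python3 - <<'E'
from plant import r, viewer, order
import cv2,numpy as np
for n in ["scene","top"]:
    c=viewer.read_camera(n); np.savez(f"{n}0.npz",**c)
    cv2.imwrite(f"pics/{n}0.png",c["pixels"][:,:,::-1])
    print(n,c["K"],c["R"],c["t"])
s=r.sense();print(s)
E
```

```text
pics
scene [[398.9469809    0.         276.09410727]
 [  0.         398.9469809  207.93432213]
 [  0.           0.           1.        ]] [[-0.79742331 -0.60323627  0.01490171]
 [-0.24176635  0.29677156 -0.92383747]
 [ 0.55286987 -0.74029227 -0.38249479]] [0.42209554 0.20137347 0.60898283]
top [[524.61378149   0.         281.15483781]
 [  0.         524.61378149 214.1614383 ]
 [  0.           0.           1.        ]] [[-0.02247615 -0.99958251 -0.01815546]
 [-0.98994141  0.02478928 -0.13928923]
 [ 0.13968114  0.01484216 -0.99008529]] [0.03927052 0.51739497 1.04647781]
{'time': 0.1, 'joints': array([-1.44565774e+00,  1.04628536e-01,  9.65650463e-02,  1.56391197e+00,
        1.59346587e-05,  1.35313037e+00]), 'dq': array([-0.0009799 , -0.00142981,  0.00237929,  0.00089201,  0.0001465 ,
        0.00134183]), 'joint_efforts': array([ 5.92199794e-03, -5.58213294e+01,  5.04714811e+01,  1.32713816e-02,
       -2.62175508e-04, -4.32096044e-06]), 'position': array([ 0.20167306, -0.56477817,  0.23061647]), 'ee_rot': array([-3.09439763e+00, -5.35642568e-01, -1.10619806e-04]), 'wrist_force': array([ 0.4350878 , -0.37666839, -0.45612997]), 'ft_torque': array([ 0.02809297,  0.00870241, -0.04380461]), 'grip_force': 0.0, 'finger_gap': 1.0005592904452303}
```

View pics/top0.png

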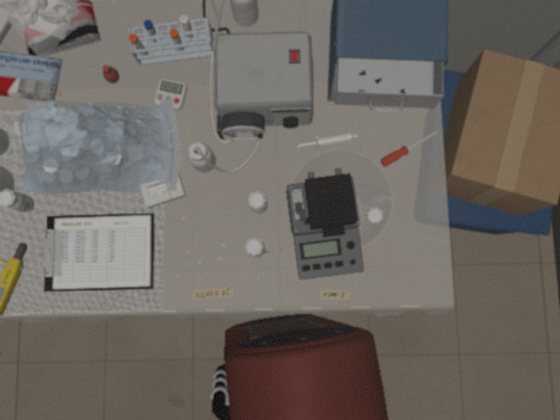

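View pics/scene0.png

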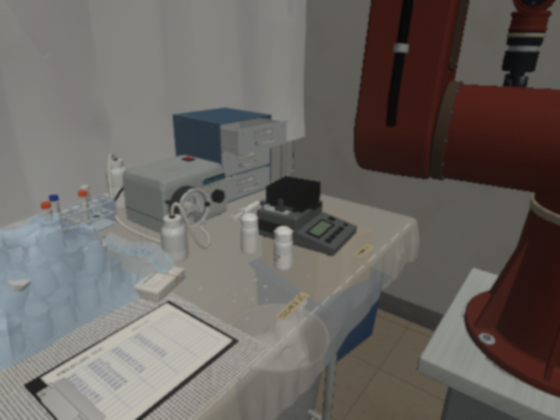

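The top view shows the meter at about (325,228) with the black shield at (330,203), the catch at about (298,200), bottles at (257,201) and (254,247), and the cap at (375,215). The scene view shows the same things: shield at (293,190) and post near (280,205). Next I'll measure with depth.

```bash
cat > h.py <<'E'
import numpy as np,cv2
def cloud(c):
    d=c["depth"];v,u=np.mgrid[:d.shape[0],:d.shape[1]]
    K=c["K"];P=np.stack([(u-K[0,2])/K[0,0]*d,(v-K[1,2])/K[1,1]*d,d],-1)
    return (P-c["t"])@c["R"]
def proj(c,X):
    q=np.asarray(X)@c["R"].T+c["t"];q=q@c["K"].T;return q[...,:2]/q[...,2:]
def ray(c,u,v,z):
    R=c["R"];o=-R.T@c["t"];w=R.T@np.linalg.inv(c["K"])@[u,v,1];return o+w*(z-o[2])/w[2]
E
python3 - <<'E'
from h import *
c=dict(np.load("top0.npz"));P=cloud(c)
roi=np.zeros(P.shape[:2],bool);roi[160:290,240:400]=1
z=P[...,2]
print("table z",np.median(z[280:288,240:280]))
def rect(m,n):
    cn,l,st,_=cv2.connectedComponentsWithStats(m.astype(np.uint8))
    k=1+np.argmax(st[1:,4]);X=P[l==k]
    rc=cv2.minAreaRect((X[:,:2]*1000).astype(np.float32));print(n,st[k,4],rc,np.median(X[:,2]),cv2.boxPoints(rc).round(1).tolist())
roi2=roi.copy();roi2[:,:280]=0
rect(roi2&(z>.1)&(z<.14),"shield top")
meter=roi2&(z>.02);meter[:,365:]=0
rect(meter,"meter")
rect(roi2&(z>.06),"deck+")
m=roi&(z>.06)&(z<.1);m[:,280:]=0;m1=m.copy();m1[225:]=0;rect(m1,"a");m1=m.copy();m1[:225]=0;rect(m1,"b")
m=roi&(z>.01)&(z<.03);m[:,:362]=0;m[230:]=0;rect(m,"cap")
np.set_printoptions(linewidth=250)
print((z[170:250:2,284:362:2]*1000).astype(int))
im=cv2.resize(c["pixels"][160:285,275:390,::-1],None,fx=5,fy=4.7,interpolation=cv2.INTER_CUBIC)
im=cv2.convertScaleAbs(im,alpha=1.8);cv2.imwrite("pics/crop0.png",im)
E
```

```text
table z 0.001466214828441623
shield top 2363 ((532.4921264648438, -70.259033203125), (96.24015808105469, 90.41741180419922), 5.904433727264404) 0.11779842605040708 [[480.0, -30.200000762939453], [489.29998779296875, -120.19999694824219], [585.0, -110.30000305175781], [575.7000122070312, -20.299999237060547]]
meter 6811 ((487.8606262207031, -53.968536376953125), (227.0336456298828, 154.30897521972656), 6.000600337982178) 0.07052976834412394 [[366.8999938964844, 10.899999618530273], [383.0, -142.60000610351562], [608.7999877929688, -118.80000305175781], [592.7000122070312, 34.599998474121094]]
deck+ 3848 ((486.0983581542969, -59.2325439453125), (236.4869842529297, 143.45376586914062), 0.7712227702140808) 0.1160327960997409 [[366.8999938964844, 10.899999618530273], [368.79998779296875, -132.5], [605.2999877929688, -129.39999389648438], [603.4000244140625, 14.100000381469727]]
a 256 ((541.9067993164062, 74.21443176269531), (34.067909240722656, 33.18599319458008), 53.42587661743164) 0.08254510000682537 [[518.4000244140625, 70.4000015258789], [545.0999755859375, 50.599998474121094], [565.4
[... 176 characters left out ...]
7651155 [[426.6000061035156, 73.30000305175781], [456.70001220703125, 57.599998474121094], [472.3999938964844, 87.5999984741211], [442.20001220703125, 103.30000305175781]]
cap 201 ((514.468505859375, -168.9248504638672), (31.656190872192383, 33.082557678222656), 6.896132469177246) 0.016993998549954127 [[496.79998779296875, -154.39999389648438], [500.70001220703125, -187.1999969482422], [532.2000122070312, -183.39999389648438], [528.2000122070312, -150.60000610351562]]
[[   0    6    0 ...    1    2    4]
 [   3    0    0 ...    1    0    6]
 [   1    2    4 ...    4    0    3]
 ...
 [   4   -1    1 ...   36   36   36]
 [   1    1    0 ...   34   36 1108]
 [   4   -1    0 ...   36   34   32]]
```

View pics/crop0.png

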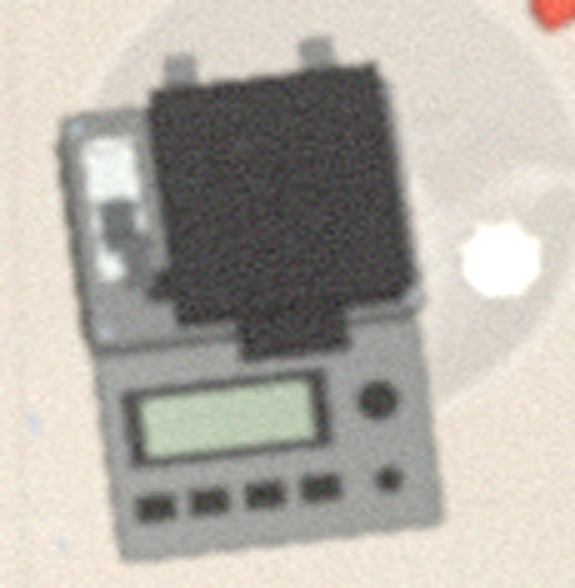

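The crop shows the shield at (285,195), its lip at (295,335), the post at about (120,220) and the tongue at about (150,280). The meter is yawed about +5.9°. Next I'll pin down the post.

```bash
python3 - <<'E'
from h import *
a=.103;u=np.array([np.cos(a),np.sin(a)]);l=np.array([-u[1],u[0]]);H=np.array([.5800,-.0653])
for n in ["top","scene"]:
    c=dict(np.load(n+"0.npz"));P=cloud(c);D=P[...,:2]-H;f=-D@u*1000;s=D@l*1000;z=P[...,2]*1000
    m=(s>50)&(s<75)&(f>0)&(f<100)&(z>84)&(z<108)
    print(n,"post pts (before hinge, left, z, px)");vv,uu=np.nonzero(m)
    print(np.c_[f[m],s[m],z[m],uu,vv].round(0).astype(int)[:40].tolist())
    m=(s>-60)&(s<60)&(f>-30)&(f<130)&(z>105)&(z<130)
    print("shield f,s,z pct",[np.percentile(q[m],[1,50,99]).round(1) for q in(f,s,z)])
    m=(abs(s)<20)&(f>100)&(f<125)&(z>64)&(z<90); print("lip",m.sum(),np.percentile(f[m],[2,98]),np.median(z[m]))
    m=(s>58)&(s<80)&(f>-40)&(f<110)&(z>60)&(z<78);print("deck z",np.median(z[m]))
c=dict(np.load("top0.npz"))
for p in [(299,203.5),(299.4,206)]: 
    X=ray(c,*p,.099);d=X[:2]-H;print(p,X,-d@u,d@l)
E
```

```text
top post pts (before hinge, left, z, px)
[[40, 56, 84, 301, 202], [40, 66, 84, 296, 203], [41, 64, 86, 297, 203], [42, 56, 85, 301, 203], [43, 67, 86, 296, 204], [45, 65, 101, 297, 204], [45, 63, 99, 298, 204], [46, 61, 100, 299, 204], [46, 59, 99, 300, 204], [46, 57, 101, 301, 204], [47, 67, 101, 296, 205], [47, 65, 98, 297, 205], [47, 63, 100, 298, 205], [48, 62, 103, 299, 205], [48, 59, 98, 300, 205], [48, 58, 102, 301, 205], [46, 69, 86, 295, 206], [49, 67, 99, 296, 206], [49, 66, 99, 297, 206], [50, 64, 104, 298, 206], [50, 62, 100, 299, 206], [50, 60, 101, 300, 206], [50, 58, 100, 301, 206], [50, 56, 99, 302, 206], [51, 68, 101, 296, 207], [51, 66, 97, 297, 207], [51, 64, 99, 298, 207], [51, 62, 99, 299, 207], [51, 60, 98, 300, 207], [52, 58, 98, 301, 207], [52, 68, 98, 296, 208], [53, 66, 102, 297, 208], [53, 64, 100, 298, 208], [53, 62, 95, 299, 208], [54, 60, 99, 300, 208], [54, 58, 102, 301, 208], [55, 66, 100, 297, 209], [55, 64, 98, 298, 209], [55, 62, 97, 299, 209], [55, 60, 98, 300, 209]]
shield f,s,z pct [array([ 1.2, 49.1, 95.2]), array([-44. ,   0.4,  44.6]), array([
[... 772 characters left out ...]
54, 61, 92, 283, 202], [44, 66, 90, 278, 203], [48, 67, 91, 279, 203], [50, 66, 91, 280, 203], [52, 67, 92, 281, 203], [53, 64, 91, 282, 203], [54, 62, 91, 283, 203], [45, 66, 88, 278, 204], [48, 68, 89, 279, 204], [50, 67, 89, 280, 204], [52, 67, 89, 281, 204], [53, 64, 89, 282, 204], [55, 63, 89, 283, 204], [45, 66, 85, 278, 205]]
shield f,s,z pct [array([ 0.4, 55.3, 94. ]), array([-42.5,  17.6,  47.2]), array([105.3, 117.2, 119.4])]
lip 47 [100.47749806 112.26806685] 77.97165015290942
deck z 70.12457049934412
(299, 203.5) [ 0.5294782  -0.00920506  0.099     ] 0.04448647110610413 0.06099219844146505
(299.4, 206) [ 0.52452998 -0.00984919  0.099     ] 0.049474704213436894 0.06086024363934693
```

Request:
jog_arm(targets=[0,0,0,0,1,0,0,0,0,1,0,0.62,-0.97,0,0,0,0.62,-0.97,0,0,0,0.62,-0.97,0,0,0,0.62,-0.97,0,0,0,0.62,-0.97,0,0,0,0.62,-0.97,0,0,0,0.62,-0.97,0,0,0,0.62,-0.97,0,0,0,0.62,-0.97,0,0,0,0.62,-0.97,0,0,0,0.62,-0.97,0,0,0,0.62,-0.97,0,0,0,0.62,-0.97,0,0,0,0.62,-0.97,0,0,0,0.62,-0.97,0,0,0,0.62,-0.97,0,0,0,0.62,-0.97,0,0,0,0.62,-0.97,0,0])

```text
time: 1.77
position: [0.4813, -0.0079, 0.2311]
ee_rot: [3.137, 0.162, -0.0]
wrist_force: [0.6, -0.6, -0.3]
finger_gap: 0.002
grip_force: 0.0
```

Request:
jog_arm(targets=[0,0,0,0.9,0,0,0,0,0.9,0,0,0,0,0.9,0,0,0,0,0.9,0,0,0,0,0.8,0,0,0,0,0.3,0,0,0,0,0,0])

```text
time: 2.35
position: [0.4792, -0.0092, 0.0879]
ee_rot: [-3.136, -0.161, 0.006]
wrist_force: [-0.1, -0.2, 0.3]
finger_gap: 0.002
grip_force: 0.0
```

Request:
jog_arm(targets=[0,0.4,0,0,0,0,0.3,0,0,0,0,0.2,0,0,0,0,0.2,0,0,0,0,0.1,0,0,0,0,0,0,0,0])

```text
time: 2.85
position: [0.5175, -0.0061, 0.0909]
ee_rot: [3.137, 0.162, 0.001]
wrist_force: [-0.2, 0.1, 0.8]
finger_gap: 0.004
grip_force: 0.0
```

Request:
jog_arm(targets=[0,0.1,0,0,0,0,0.1,0,0,0,0,0.1,0,0,0])

```text
time: 3.1
position: [0.5258, -0.005, 0.0905]
ee_rot: [3.137, 0.161, -0.0]
wrist_force: [-2.2, 0.9, 4.2]
finger_gap: -0.002
grip_force: 1.8
```

```bash
cat > look.py <<'E'
import sys
from plant import r,viewer
from h import *
a=.103;u=np.array([np.cos(a),np.sin(a)]);l=np.array([-u[1],u[0]]);H=np.array([.5800,-.0653])
n,name=sys.argv[1:3];c=viewer.read_camera(n);np.savez(name+".npz",**c)
p=r.sense();d=p["position"][:2]-H;print("tcp f,s",-d@u,d@l,p["position"],p["wrist_force"],p["time"])
im=c["pixels"][:,:,::-1]
if n=="scene": im=im[130:270,200:390]
if n=="top": im=im[140:290,240:400]
cv2.imwrite(f"pics/{name}.png",cv2.convertScaleAbs(cv2.resize(im,None,fx=4,fy=4,interpolation=cv2.INTER_CUBIC),alpha=1.6))
E
python3 look.py scene s1
```

```text
tcp f,s 0.04724450547893856 0.0654807932102941 [ 0.52627328 -0.00502383  0.09051711] [-1.14663079  1.54612904  2.60578362] 3.15
```

View pics/s1.png

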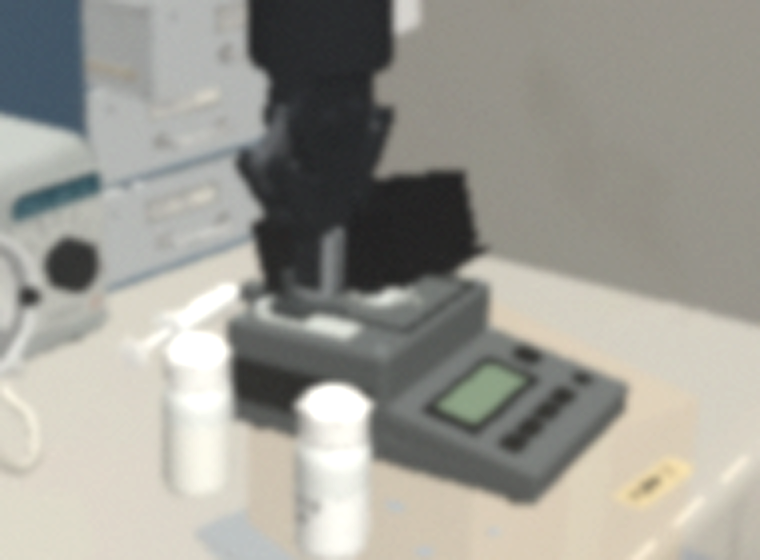

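The shield is already springing up at (430,230), and the gripper at (320,200) stands on the post. I'll push on until the force shows the stop.

Request:
jog_arm(targets=[0,0.1,0,0,0,0,0.1,0,0,0,0,0,0,0,0])

```text
time: 3.4
position: [0.5288, -0.0047, 0.0902]
ee_rot: [3.137, 0.161, -0.011]
wrist_force: [-20.0, -2.2, 14.1]
finger_gap: 0.002
grip_force: 11.0
```

The force jumped to 20 N, so the catch is at its stop. Backing off and rising, then moving over in front of the lip.

Request:
jog_arm(targets=[0,-0.3,-0.1,0,0,0,-0.5,-0.3,0,0,0,-0.8,-0.3,0,0,0,-0.8,-0.3,0,0,0,-0.8,0,-0.5,0,0,-0.8,0,-0.7,0,0,-0.6,0.5,-0.2,0,0,0,0.8,0,0,0,0,0.8,0,0,0,0,0.8,0,0,0,0,0.3,0,0,0,0,0,0,0])

```text
time: 4.4
position: [0.4014, -0.0858, 0.1322]
ee_rot: [3.137, 0.157, 0.0]
wrist_force: [-0.4, 0.7, -0.0]
finger_gap: -0.001
grip_force: 0.0
```

```bash
python3 look.py top t2; python3 - <<'E'
from h import *
from look import H,u,l
E
python3 - <<'E'
from h import *
a=.103;u=np.array([np.cos(a),np.sin(a)]);l=np.array([-u[1],u[0]]);H=np.array([.5800,-.0653])
c=dict(np.load("t2.npz"));P=cloud(c);D=P[...,:2]-H;f=-D@u*1000;s=D@l*1000;z=P[...,2]*1000
m=(s>50)&(s<75)&(f>0)&(f<100)&(z>90)&(z<108);print("post",m.sum(),f[m].mean(),s[m].mean())
for lo in range(-40,110,15):
    m=(s>-40)&(s<40)&(f>lo)&(f<lo+15)&(z>100)&(z<200);print(lo+7,m.sum(),np.median(z[m]) if m.any() else 0)
E
```

```text
tcp f,s 0.17987510112909874 -0.000826978605026809 [ 0.40116323 -0.08461699  0.13213167] [-0.37013891  0.83877166 -0.46037656] 4.45
post 37 29.903472875467866 62.17173866025662
-33 0 0
-18 227 113.70938400039292
-3 267 125.39424740224561
12 281 138.4785685056522
27 288 150.1918649866426
42 312 162.1617320496105
57 383 157.85910114637844
72 273 141.086113487745
87 98 144.05715453991593
102 0 0Traceback (most recent call last):
  File "<stdin>", line 2, in <module>
  File "look.py", line 5, in <module>
    n,name=sys.argv[1:3];c=viewer.read_camera(n);np.savez(name+".npz",**c)
    ^^^^^^
ValueError: not enough values to unpack (expected 2, got 0)
```

View pics/t2.png

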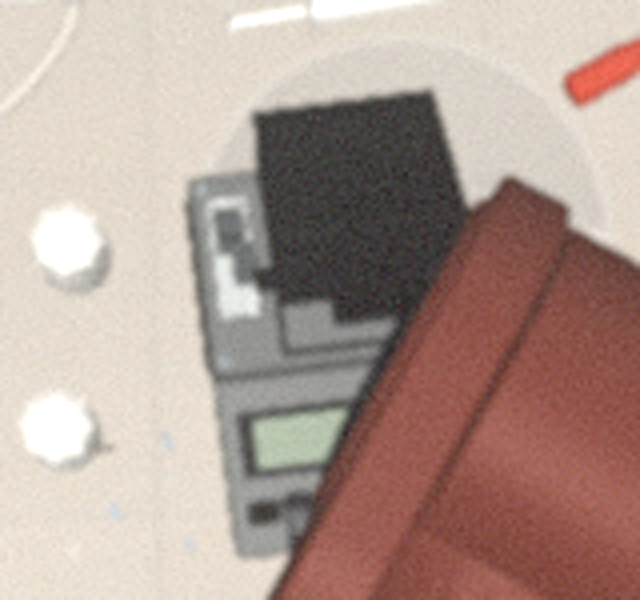

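The top view shows the shield ajar at (350,190), the post moved back to (230,230), and both bottles untouched at (70,240) and (60,430). Now I'll push the lip over.

Request:
jog_arm(targets=[0,0.6,0,0.2,0,0,0.8,0,0,0,0,0.7,0,0,0,0,0.4,0,0,0,0,0.2,0,0,0,0,0.2,0,-0.2,0,0,0.2,0,-0.2,0,0,0.2,0,-0.2,0])

```text
time: 5.12
position: [0.4992, -0.0728, 0.1446]
ee_rot: [-3.137, -0.163, 0.002]
wrist_force: [-0.0, 0.4, 0.4]
finger_gap: -0.006
grip_force: 0.2
```

```bash
cat > st.py <<'E'
from h import *
import sys
a=.103;u=np.array([np.cos(a),np.sin(a)]);l=np.array([-u[1],u[0]]);H=np.array([.5800,-.0653])
for n in sys.argv[1:]:
    c=dict(np.load(n+".npz"));P=cloud(c);D=P[...,:2]-H;f=-D@u*1000;s=D@l*1000;z=P[...,2]*1000
    m=(s>50)&(s<75)&(f>0)&(f<100)&(z>90)&(z<108);print(n,"post",m.sum(),f[m].mean(),s[m].mean())
    m=(s>-40)&(s<40)&(f>-110)&(f<110)&(z>100)&(z<260);print("shield f,z range",np.percentile(f[m],[1,99]),np.percentile(z[m],[1,99]))
    m=(np.hypot(f-50,s)<11)&(z<130);print("vial",m.sum(),np.median(z[m]) if m.any() else 0)
    m=(z>80)&(z<110)&(abs(f-50)<25)&(abs(s)<25)&(c["pixels"].min(-1)>150);print("white f,s,z",m.sum(),[np.median(q[m]) for q in(f,s,z)] if m.any() else 0)
E
python3 st.py top0 t2; python3 look.py scene s3
```

```text
top0 post 37 50.63382988227592 62.32759944347734
shield f,z range [ 1.12730077 95.24858964] [107.99931793 122.61141874]
vial 103 118.378369378704
white f,s,z 0 0
t2 post 37 29.903472875467866 62.17173866025662
shield f,z range [-22.27557373  88.65038061] [108.79312558 168.08706073]
vial 0 0
white f,s,z 0 0
tcp f,s 0.07960769685188071 0.0004303456393097574 [ 0.50076996 -0.07305704  0.1457734 ] [ 0.51311504 -0.91575053  1.66830437] 5.1667
```

Request:
jog_arm(targets=[0,0.25,0,-0.2,0,0,0.25,0,-0.2,0,0,0.25,0,-0.15,0,0,0.25,0,-0.15,0,0,0.25,0,-0.1,0,0,0.25,0,-0.1,0,0,0,0,0,0,0,0,0,0,0,0,0,0,0,0,0,0,0,0,0])

```text
time: 6.0
position: [0.5439, -0.0692, 0.171]
ee_rot: [-3.137, -0.162, 0.001]
wrist_force: [-0.1, -0.3, -0.4]
finger_gap: 0.002
grip_force: 0.0
```

```bash
python3 look.py scene s4; python3 st.py s4
```

```text
tcp f,s 0.03628392587215243 -0.00027263591319008455 [ 0.5439364  -0.06930183  0.17105957] [ 0.53695961 -0.16604851  0.26867347] 6.05
s4 post 30 29.606732068325076 64.89299869042496
shield f,z range [-58.45268074  52.72040349] [102.66981945 258.79238252]
vial 35 96.53276755450362
white f,s,z 78 [np.float64(54.1115427807604), np.float64(8.695887850322237), np.float64(93.42989726716456)]
```

View pics/s4.png

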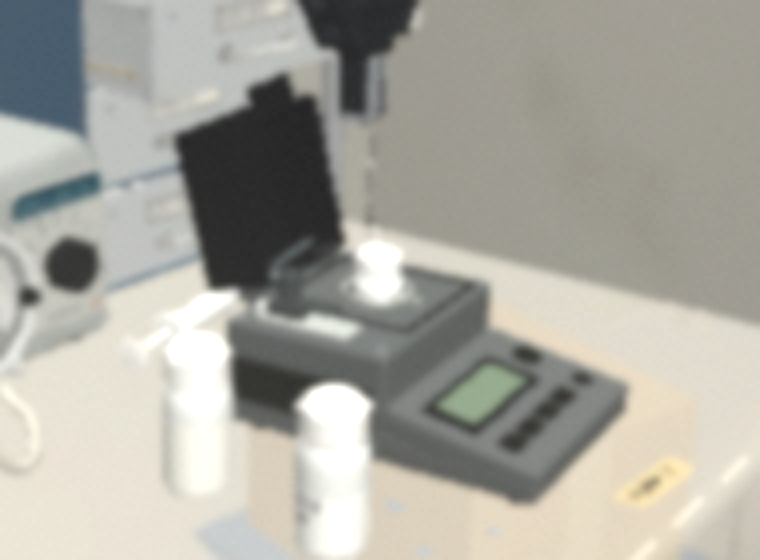

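The shield is wide open on its stop at (260,190), and the white vial stands exposed at (380,265). I'll move back over it and press.

Request:
jog_arm(targets=[0,-0.3,0,0,0,0,-0.16,0,0,0,0,0,0,0,0,0,0,0,0.7,0,0,0,0,0.7,0,0,0,0,0.6,0,0,0,0,0.3,0,0,0,0,0,0])

```text
time: 6.72
position: [0.5294, -0.0705, 0.1001]
ee_rot: [-3.136, -0.161, 0.005]
wrist_force: [-0.9, -0.1, 0.1]
finger_gap: 0.001
grip_force: 0.0
```

Request:
jog_arm(targets=[0,0,0,0.1,0,0,0,0,0.1,0,0,0,0,0.1,0,0,0,0,0,0])

```text
time: 7.05
position: [0.5314, -0.0712, 0.0939]
ee_rot: [3.137, 0.161, 0.002]
wrist_force: [0.4, -0.5, -0.1]
finger_gap: 0.003
grip_force: 0.0
```

Request:
jog_arm(targets=[0,0,0,0.1,0,0,0,0,0.1,0,0,0,0,0,0])

```text
time: 7.3
position: [0.531, -0.0711, 0.0871]
ee_rot: [3.137, 0.161, 0.001]
wrist_force: [0.9, -0.9, 1.4]
finger_gap: 0.003
grip_force: 0.8
```

Request:
jog_arm(targets=[0,0,0,0.1,0,0,0,0,0,0])

```text
time: 7.47
position: [0.5313, -0.0712, 0.0862]
ee_rot: [3.136, 0.162, 0.002]
wrist_force: [-3.6, 1.6, 17.3]
finger_gap: -0.0
grip_force: 8.5
```

Request:
jog_arm(targets=[0,0,0,0.04,0,0,0,0,0,0])

```text
time: 7.63
position: [0.5315, -0.0713, 0.0861]
ee_rot: [3.136, 0.162, 0.003]
wrist_force: [-7.9, 2.5, 25.4]
finger_gap: 0.002
grip_force: 12.9
```

Request:
jog_arm(targets=[0,0,0,-0.2,0,0,0,0,-0.6,0,0,0,0,-0.9,0,0,-0.4,0,-0.9,0,0,-0.9,0,-0.5,0,0,-0.9,0,0,0,0,-0.9,0,0,0,0,-0.6,0.6,0,0,0,0,0.9,0,0,0,0,0.9,0,0,0,0,0.9,0,0,0,0,0.9,0,0,0,0,0,0,0])

```text
time: 8.72
position: [0.433, -0.2113, 0.1753]
ee_rot: [3.137, 0.157, -0.001]
wrist_force: [-0.4, -0.0, 0.1]
finger_gap: -0.001
grip_force: 0.0
```

```bash
python3 look.py scene s5; python3 look.py top t5; python3 st.py s5 t5
```

```text
tcp f,s 0.16127210908891573 -0.12807675833920049 [ 0.4327512  -0.20927965  0.17531866] [-0.16009927  0.75711048  0.10432861] 8.7667
tcp f,s 0.1611740627158379 -0.126810056571203 [ 0.43271848 -0.20800958  0.17540969] [ 0.86268275 -0.41753179  0.68185987] 8.8167
s5 post 29 29.474705599542773 65.04280680011738
shield f,z range [-61.52103164  20.63596302] [100.35362106 186.30418054]
vial 37 86.04358096082736
white f,s,z 40 [np.float64(52.2797927728218), np.float64(7.389554196824887), np.float64(84.95621860345346)]
t5 post 36 29.70927620493384 62.0082023683594
shield f,z range [-61.05858063 -16.17391295] [107.7057491  187.48339891]
vial 96 86.18856676561916
white f,s,z 99 [np.float64(51.314448295672285), np.float64(1.1657949755963533), np.float64(86.13608097742835)]
```

View pics/s5.png

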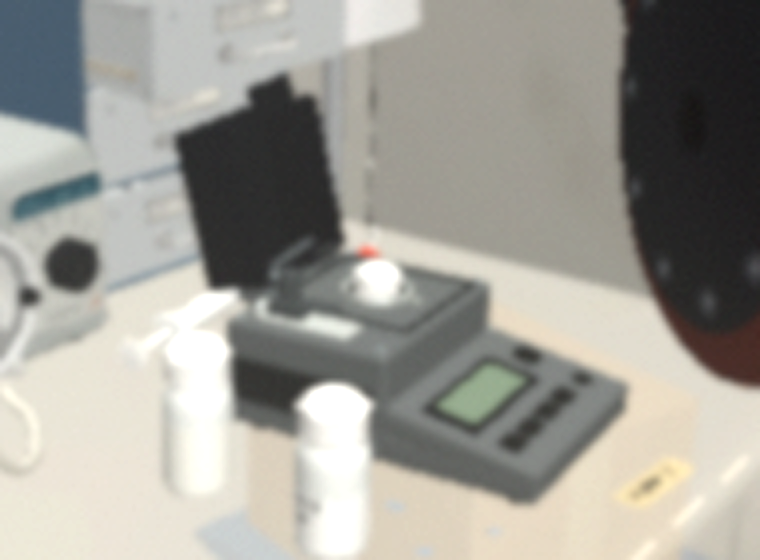

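View pics/t5.png

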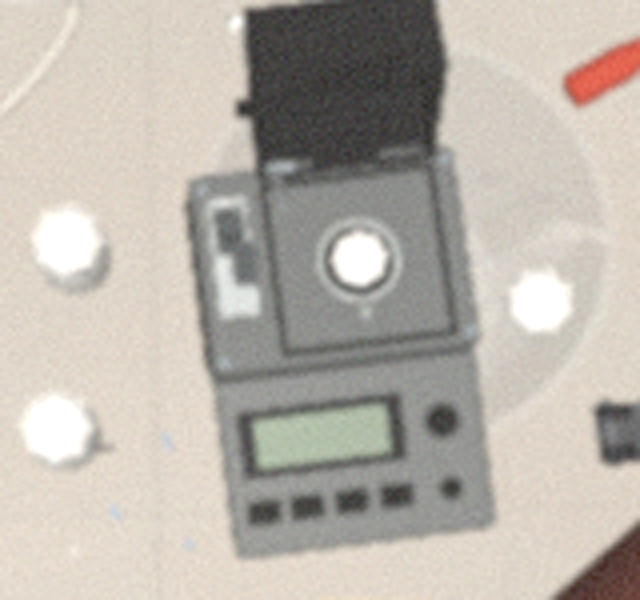

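Both views show the shield wide open (top view (345,80)) and the catch back at (230,230). The vial is down at (360,260) with its cap top at 86 mm, the home height. The bottles and the cap at (540,300) stand where they were, and the robot is clear.

```bash
python3 -c "
from plant import order
print(order.close_job())"
```

```text
the job is handed in; nothing more can be done
None
```

The job is handed in at about 9 s: the catch is fully back, the shield rests wide open, the vial is fully home (cap top measured at 86 mm), and the bottles and cap are undisturbed.

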